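Roll the strap-width gauge to its red pointer

TASK

Set the strap-width gauge: with a fingertip on top of its knurled thumb wheel, roll the wheel, in as many strokes as it takes, until the gap has closed so far that the gap face of the blue sliding jaw lines up with the tip of the red pointer, then take the finger away. Move the jaw only by its wheel, do not push the jaw or the pointer themselves, and leave the things lying round it where they are.

Things in the scene. Friction and masses are not known exactly. Their poses are not given: they have to be found in the camera images.
- gauge: the strap-width gauge, screwed to the bench: green base plate 190 mm (x) by 270 mm (y), 12 mm thick. Origin under its middle (the plate's middle is 5 mm to +y), x from the front (pointer side) to the back, y along the slide. Nothing on it is higher than the thumb wheel.
- wheel_center (a point): centre of the upright knurled dark-steel thumb wheel, not turning with it; axes as the gauge's, axle along x. Wheel radius 40 mm, width 34 mm, top 95 mm above the bench; 36 ribs 1.5 mm high, every ninth yellow. Grey fixed cheeks (radius 35 mm) at its sides, grey walls 43 to 51 mm away along y, 74 mm high: only the top of the rim is free. Stroking its top to +y closes the gap, to -y opens it.
- wheel (a joint): turn of the thumb wheel (rad), 0 at the start, growing as the gap closes; stops at -0.3 and at about 5.4. It turns against a light friction of about 0.04 N m (1 N at the rim) and stays where it is left. A fingertip pressed on it with some 4 to 15 N drives it almost without slip.
- jaw (a joint): travel of the sliding jaw (m), 0 at the start, growing as the gap closes: 12 mm for each radian of the wheel (rack and pinion). The gap starts 65 mm wide.
- jaw_edge (a point): on the blue sliding jaw (46 x 34 mm, top 50 mm above the bench, a toothed bar behind it): the upper edge of its face that looks into the gap (its -y side), at the pointer end. Axes as the gauge's. Across the gap is the bare-steel fixed jaw. Closing moves this point to -y.
- mark (a point): tip of the red pointer, a 3 mm wide finger 50 mm above the bench on a black rider on the scale rail along the gauge's front. The rider stands 25 to 50 mm from the fixed jaw's face, elsewhere each time, held by 6 N of friction. Axes as the gauge's: the jaw is set when jaw_edge has y = 0 in this frame.
- marker: black marker pen, 108 x 17 mm, lying; bystander
- brass_offcut: flat brass bar, 85 x 28 x 8 mm, lying; bystander
- press_block: pine block, 120 x 60 x 42 mm; bystander
- thread_spool: wooden spool of thread, 45 mm wide, 59 mm tall, standing; bystander
- stud_jar: clear jar of studs with a grey lid, 81 mm wide, 149 mm tall, standing; bystander

How it is judged:
At the end, for the whole second after the job is handed in: The gap face of the sliding jaw is level with the middle of the red pointer's tip within 2.5 mm along the slide, and the jaw is at rest (y of jaw_edge in the frame of mark between -0.0025 and 0.0025 m and velocity of joint jaw between -0.002 and 0.002 m/s); the robot touches nothing.
It fails at once if the wheel was rolled with a part of the robot other than the fingers (contact force between the arm and wheel above 1 N).
It fails at once if the robot pushed the sliding jaw itself (over 1 N) (contact force between any of the fingers, the arm and jaw above 1 N).
It fails at once if the red pointer was shifted more than 3 mm (distance of mark from where it was at the start of the episode above 0.003 m).
It fails at once if a bystander was shifted, lifted or carried (over 20 mm) (distance of any of marker, brass_offcut, press_block, thread_spool, stud_jar from where it was at the start of the episode above 0.02 m).
It also fails if it takes over 54 s, if anything falls off the work surface, if the arm or the gripper's body presses on something with over 40 N, if the wrist force passes 120 N, or if a joint passes its speed limit or range.

ROBOT

A 6-joint arm with a two-finger parallel gripper is mounted at the origin on the work surface; the furniture and walls round the work are solid. World frame = base frame: x ahead of the robot, y to its left, z up, the work surface at z = 0. Lengths are in m, angles in rad, forces in N, time in s.
With the tool pointing down it reaches from about 0.4 to 0.925 m from the base axis. Payload 3.4 kg.
Tool frame: the origin (TCP) lies midway between the tips of the shut fingers; the grasp point (between the pads) lies 19 mm behind it (arm.grip_depth is the z of the grasp point in the tool frame, in m); z points along the fingers, y is the line along which they close (so a half turn about z gives the same grasp; the last joint's range is limited). The gripper opens to 85 mm and grips with 20 to 120 N. Pads are 22 mm wide; open, the fingers measure 114 mm over their backs; the gripper's body (76 mm by 85 mm) begins 54 mm behind the grasp point. The pads swing forward as they close: fully open they stand 13 mm farther back than shut.
Start: joints at [1.264, 0.307, 1.506, -0, 1.328, -0.073], TCP at [0.133, 0.559, 0.231] pointing down, gripper open.
Joint ranges: [-3.12, 3.12], [-1.05, 2.28], [0.14, 2.33], [-1.42, 4.57], [0.1, 2.73], [-2.68, 2.68]. Speed limits (rad/s): [2.57, 2.57, 3.14, 3.14, 3.14, 3.14].

INTERFACE

Orientations are given as a unit quaternion [x, y, z, w].
In Python, from workcell import arm gives the robot as it stands.
- The arm moves only by the shell command python3 -m handwheel 'ROWS' [FORCE]. ROWS is JSON, a list of rows, each a list of 3 entries, a list of its own where there are three numbers: the opening, from 0 (shut) to 1 (fully open), then the shift along the tool's x, y, z normalised to -1 to 1, where 1 is 0.08 m, then the turn about the tool's z normalised to -1 to 1, where 1 is 2 rad. In form: [[grip, [dx, dy, dz], roll], ...]. A call has 1 to 20 rows; each row is the pose to reach, as a shift and turn from the pose commanded when the call began, along the tool's axes at that moment; what a row does not reach only later rows make up. A row lasts 1/8 s, in which the tool goes at most 62.5 mm and 10.7 degrees, less where a joint would pass 70% of its speed; a pose out of reach is approached as far as the arm can. A call with a number of a shift or a turn outside -1 to 1 is refused whole. A call with a gripper value outside its range is refused whole. The fingers move at their own pace and stop on an object; FORCE is the grip in N (left out, the last holds). Time passes only in rows, so rows that repeat a pose let the fingers close. It gives the time, the measured TCP pose, the force, the opening and the grip force at its end, in the units of the state.
- arm.get_state(): the state, without advancing time (a new reading comes with each control period).
- arm.read_camera(name): name is "side" or "top" or "wrist"; returns the picture (400x640x3 uint8, red, green, blue); there is no depth.
- arm.camera_model(name): a dict with "fovy" (degrees; the focal length in pixels is half the picture's height over the tangent of half this angle, whatever the lens; pixels are square), "cx", "cy" (the principal point, pixels), "cam_to_world" (4x4, takes a point from camera to world coordinates); the wrist camera has in their place "tool_from_camera" (4x4, takes a point from camera to tool coordinates, whose origin is the TCP and whose axes are the flange's). Camera axes: x right, y up, looking along -z (the intrinsics and any distortion apply to the point x, -y, -z); pixel columns grow to the right and rows downward; lengths in m; the calibration is good to about 2 mm. A picture is of the moment at which its call begins: read the wrist's pose just before it. camera_model takes no time and is no camera call.
- arm.hand_in(): hands the job in; it is judged then, once.
Trained networks look in the newest picture that a camera, given by its name, has taken for a name from the list of things; names that differ only in an ending like _2 or _b are one class to them, and where a whole thing is asked for, a point or a joint stands for the part that bears it (a point fixed in the world has none). Each returns a list of dicts, best first, with "confidence" (0 to 1); they miss things now and then, are a little off and sometimes report something else, mostly with a low value. They report only what shows in the picture. A call takes as long as a camera call.
- arm.spot_in(camera, query): "xy" ([column, row] as shares, 0 to 1, of the picture: columns of its width, rows of its height, amid what is visible of it).
- arm.tip_of(camera, query): "xy" ([column, row] as shares, 0 to 1, of the picture: columns of its width, rows of its height: a listed point, or the origin of a listed thing).
The state is a dict: "clock": time; "qpos": joint angles; "joint_velocities": joint speeds; "effort": joint torques, N m; "position": TCP position; "eef_rot": TCP orientation; "ft_force": force on the tool from outside, world axes, zero at the start; "ft_torque": the same for the moment, N m; "opening": finger opening in m; "gripper_force": force on a finger pad.
Only numpy, scipy, OpenCV 4.12 (cv2) and the standard library are available. Lean on these libraries where they do the work, as an engineer would, in place of code of your own. Each camera call takes 0.05 s, during which the arm holds its last target. There are 200 camera calls.

## Working session

There is one attempt and no reset: what is moved stays moved. The work goes in short steps, Python scripts to look and compute and a shell command to move; the robot and the scene stay as the last step left them, time stands still between calls to the robot, and variables do not carry over. Pictures are saved under pics/ and viewed, at most 10 in all, crops included, and the job is handed in when it is done.

```bash
mkdir -p pics
cat > h.py <<'E'
import numpy as np,cv2
from workcell import arm
from scipy.spatial.transform import Rotation as R
def T_wc(name,st=None):
    m=arm.camera_model(name)
    if 'cam_to_world' in m: return m,np.array(m['cam_to_world'])
    st=st or arm.get_state()
    T=np.eye(4);T[:3,:3]=R.from_quat(st['eef_rot']).as_matrix();T[:3,3]=st['position']
    return m,T@np.array(m['tool_from_camera'])
def ray(name,px,st=None):
    m,T=T_wc(name,st); f=200/np.tan(np.radians(m['fovy'])/2)
    k=np.array(m.get('distortion',m.get('dist',[0,0,0,0,0])),float)
    K=np.array([[f,0,m['cx']],[0,f,m['cy']],[0,0,1]])
    u=cv2.undistortPoints(np.array([[px]],float),K,k).ravel()
    return T[:3,3],T[:3,:3]@np.array([u[0],-u[1],-1])
def atz(name,px,z,st=None):
    o,d=ray(name,px,st); return o+d*(z-o[2])/d[2]
E
python3 - <<'E'
from h import *
print({n:{k:v for k,v in arm.camera_model(n).items()} for n in('top','side','wrist')})
print(arm.get_state())
for n in('top','side','wrist'):
    im=arm.read_camera(n); cv2.imwrite(f'pics/{n}0.png',im[:,:,::-1])
    for q,z in(('wheel_center',.055),('jaw_edge',.05),('mark',.05),('gauge',0)):
        for r in arm.tip_of(n,q)[:2]:
            p=np.array(r['xy'])*[640,400]; print(n,q,p.round(1),round(r['confidence'],2),atz(n,p,z).round(4))
a=[cv2.imread(f'pics/{n}0.png') for n in('top','side')]
cv2.imwrite('pics/ts.png',cv2.resize(np.vstack(a),(480,600)))
E
```

```text
{'top': {'fovy': 48.32331840886149, 'cx': 316.68804401744484, 'cy': 203.67941455882732, 'cam_to_world': array([[ 0.02957154,  0.99868308, -0.04192416,  0.51495401],
       [-0.99955726,  0.02940741, -0.00452632, -0.04558828],
       [-0.00328748,  0.04203944,  0.99911054,  1.25506312],
       [ 0.        ,  0.        ,  0.        ,  1.        ]])}, 'side': {'fovy': 49.735023056758166, 'cx': 321.27908036090594, 'cy': 196.72679367557367, 'cam_to_world': array([[ 0.99936055,  0.03410707, -0.01073349,  0.58554914],
       [-0.0259134 ,  0.48402111, -0.87467254, -1.30332715],
       [-0.02463729,  0.87439137,  0.48459544,  0.75318635],
       [ 0.        ,  0.        ,  0.        ,  1.        ]])}, 'wrist': {'fovy': 59.04460148632018, 'cx': 312.2502072048952, 'cy': 195.81167144331525, 'tool_from_camera': array([[-9.23968873e-04,  9.53887241e-01,  3.00163752e-01,
         7.72401301e-02],
       [ 9.99999547e-01,  8.12553003e-04,  4.96010963e-04,
         1.05872046e-03],
       [ 2.29239571e-04,  3.00164074e-01, -9.53887559e-01,
        -1.43581863e-01],
       [ 0.00000000e+00,  0.000000
[... 579 characters left out ...]
), 'ft_force': array([ 0.20177905,  0.50284238, -0.22666896]), 'ft_torque': array([ 0.00268906, -0.0030358 , -0.03681512]), 'gripper_force': 0.0, 'opening': 0.08535704032060049}
top wheel_center [324.2 209.7] 0.61 [ 0.5497 -0.0609  0.055 ]
top jaw_edge [334.4 250.4] 0.86 [ 0.441  -0.0915  0.05  ]
top mark [349.2 255.2] 0.58 [ 0.4294 -0.1317  0.05  ]
top gauge [336.8 229.1] 0.8 [ 0.4979 -0.0984  0.    ]
side wheel_center [303.7 198.7] 0.58 [ 0.5423 -0.0524  0.055 ]
side wheel_center [268.9 212.7] 0.22 [ 0.4337 -0.1351  0.055 ]
side jaw_edge [272.1 208.9] 0.51 [ 0.4411 -0.1036  0.05  ]
side mark [267.6 212.2] 0.5 [ 0.4281 -0.1235  0.05  ]
side gauge [293.2 220.8] 0.67 [ 0.5059 -0.1003  0.    ]
```

View pics/top0.png

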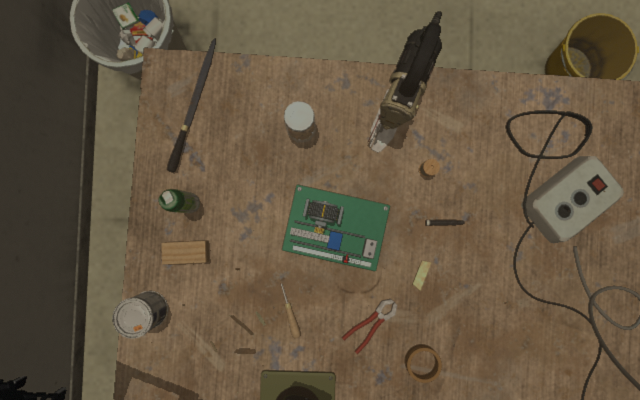

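View pics/side0.png

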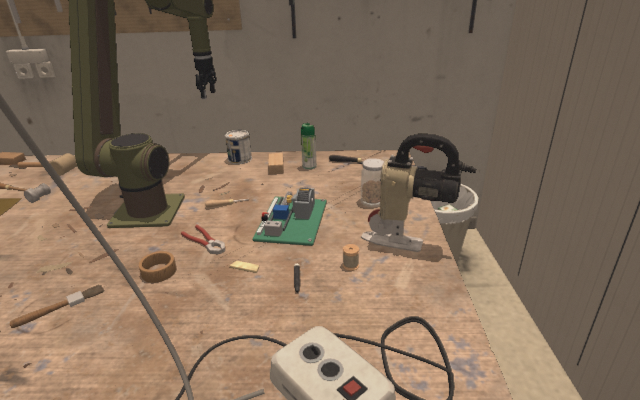

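The top view shows the gauge plate at about (283–390, 185–270), with its front rail toward the robot. The networks' positions agree with this to about 1 cm, and the yaw is about -13°, so tool y already lies close to the slide. The path at z = 0.23 is clear, so I'm moving above the gauge with the fingers shutting.

```bash
for i in 1 2 3 4 5 6; do python3 -m handwheel '[[0,[-0.45,-0.46,0],0],[0,[-0.89,-0.92,0],0]]' 20 >/dev/null; done
python3 -m handwheel '[[0,[-0.45,-0.46,0],0],[0,[-0.89,-0.92,0],0],[0,[-0.89,-0.92,0],0],[0,[-0.89,-0.92,0],0],[0,[-0.89,-0.92,0],0]]' 20
python3 - <<'E'
from h import *
st=arm.get_state();print(st['clock'],st['position'],st['eef_rot'])
im=arm.read_camera('wrist'); cv2.imwrite('pics/w1.png',im[:,:,::-1])
for q,z in(('wheel_center',.055),('jaw_edge',.05),('mark',.05),('gauge',0)):
    for r in arm.tip_of('wrist',q)[:2]:
        p=np.array(r['xy'])*[640,400]; print(q,p.round(1),round(r['confidence'],2),atz('wrist',p,z,st).round(4))
E
```

```text
clock: 2.88
position: [0.4978, -0.0562, 0.2312]
eef_rot: [0.116, 0.993, 0.0, -0.0]
ft_force: [0.4, -1.1, 0.8]
opening: -0.0
gripper_force: 0.0
2.875 [ 0.49780007 -0.05621494  0.23124857] [ 1.16064691e-01  9.93241556e-01  1.84224561e-04 -4.05305576e-04]
jaw_edge [248.9 118.7] 0.72 [ 0.438  -0.0998  0.05  ]
mark [225.7 118.2] 0.71 [ 0.4327 -0.12    0.05  ]
gauge [275.8 173.6] 0.79 [ 0.5035 -0.0975  0.    ]
gauge [119.3 343.7] 0.43 [ 0.6733 -0.351   0.    ]
```

View pics/w1.png

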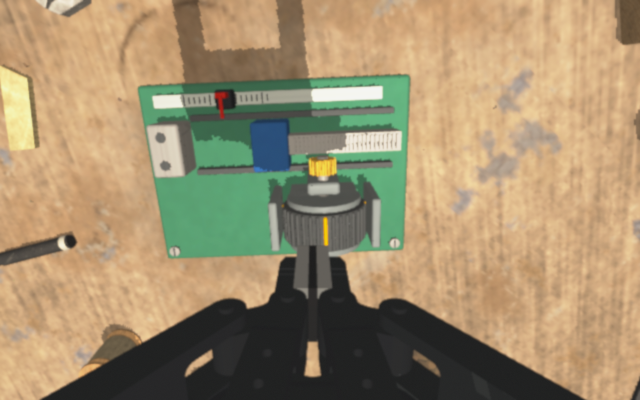

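The wrist view shows the plate corners at (138,87), (410,75), (403,249) and (169,258). The blue jaw's gap face is near column 252, the red pointer tip is at (221,118), and the wheel's yellow rib is on top at about (326,217–244).

```bash
python3 - <<'E'
from h import *
st=arm.get_state()
P=lambda px,z:atz('wrist',px,z,st)
c=[P(p,.012) for p in((138,87),(410,75),(403,249),(169,258))]
print([x[:2].round(4) for x in c],[round(np.linalg.norm(c[i]-c[(i+1)%4]),4) for i in range(4)])
g=c[1]-c[0]+c[2]-c[3]; yaw=np.arctan2(-g[0],g[1]); print('yaw',np.degrees(yaw))
ex=np.array([np.cos(yaw),np.sin(yaw),0]);ey=np.array([-ex[1],ex[0],0])
o=np.mean(c,0)-.005*ey; print('origin',o)
for n,p,z in(('jaw',(253,122),.05),('mark',(221,118),.05),('rib a',(326,217),.095),('rib b',(326,244),.095),('wall L',(280,191),.074),('wall L2',(275,249),.074),('wall R',(366,184),.074),('fixed jaw',(184,123),.05),('fixed jaw2',(193,172),.05)):
    w=P(p,z);print(n,w.round(4),'gauge',((w-o)@ex).round(4),((w-o)@ey).round(4))
tx=R.from_quat(st['eef_rot']).as_matrix();print(tx.round(3))
for q in('wheel_center','wheel'):
  print(q,arm.spot_in('wrist',q)[:2])
E
python3 -c "
import cv2;a=cv2.imread('pics/w1.png')[60:270,120:420];cv2.imwrite('pics/w1c.png',cv2.resize(a,None,fx=2.6,fy=2.6,interpolation=2))"
```

```text
[array([ 0.3861, -0.2049]), array([0.4368, 0.0568]), array([0.6198, 0.0211]), array([ 0.5693, -0.2405])] [np.float64(0.2665), np.float64(0.1865), np.float64(0.2664), np.float64(0.1867)]
yaw -10.959132161454315
origin [ 0.50204843 -0.09677903  0.012     ]
jaw [ 0.4425 -0.0974  0.05  ] gauge -0.0583 -0.012
mark [ 0.4324 -0.1245  0.05  ] gauge -0.0631 -0.0405
rib a [ 0.5303 -0.0512  0.095 ] gauge 0.0191 0.0501
rib b [ 0.5547 -0.0567  0.095 ] gauge 0.0441 0.0494
wall L [ 0.5047 -0.0866  0.074 ] gauge 0.0007 0.0105
wall L2 [ 0.5585 -0.1058  0.074 ] gauge 0.0572 0.0019
wall R [ 0.5161 -0.0109  0.074 ] gauge -0.0026 0.087
fixed jaw [ 0.4289 -0.1585  0.05  ] gauge -0.0601 -0.0745
fixed jaw2 [ 0.4741 -0.1656  0.05  ] gauge -0.0144 -0.0729
[[-0.973  0.23   0.   ]
 [ 0.23   0.973 -0.   ]
 [-0.     0.    -1.   ]]
wheel_center [{'xy': [0.4381, 0.4133], 'confidence': 0.98}]
wheel [{'xy': [0.507, 0.5555], 'confidence': 0.97}]
```

View pics/w1c.png

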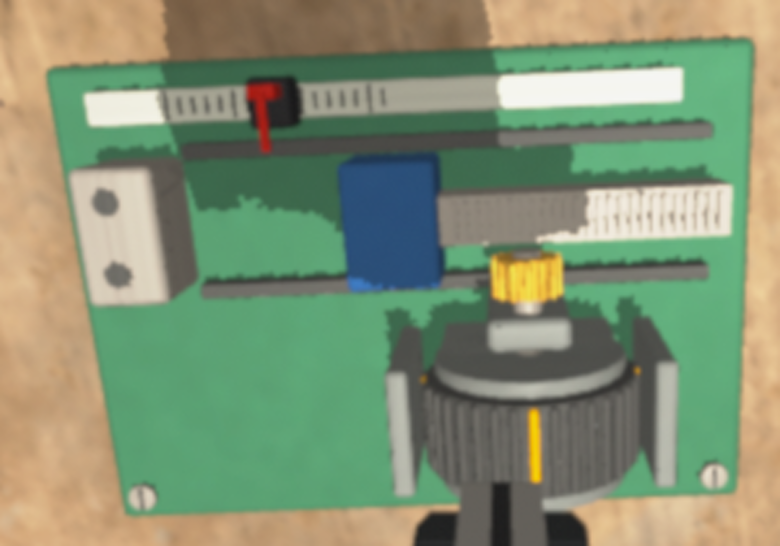

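The plate measures 266 × 187 mm against 270 × 190, and the gap 66 mm against 65, so the scale is good. The wheel top is near (0.547, -0.055) and the jaw has about 26 mm to go, which is about 2.2 rad or 87 mm of rim. I'm going to the start of a stroke, just above the rim.

```bash
python3 -m handwheel '[[0,[-0.3,-0.03,0.5],0],[0,[-0.59,-0.07,1],0],[0,[-0.59,-0.07,1],0]]' >/dev/null
python3 -m handwheel '[[0,[0,0,0.3],0],[0,[0,0,0.54],0],[0,[0,0,0.54],0],[0,[0,0,0.54],0]]'
python3 -m handwheel '[[0,[0,0,0.06],0],[0,[0,0,0.06],0],[0,[0,0,0.06],0]]'
python3 -m handwheel '[[0,[0,0,0.04],0],[0,[0,0,0.04],0],[0,[0,0,0.04],0]]'
python3 - <<'E'
from h import *
cv2.imwrite('pics/w2.png',arm.read_camera('wrist')[:,:,::-1])
E
```

```text
clock: 4.1
position: [0.5439, -0.0737, 0.1097]
eef_rot: [0.117, 0.993, -0.0, 0.001]
ft_force: [-0.1, -1.1, 0.6]
opening: -0.0002
gripper_force: 0.0
clock: 4.47
position: [0.5434, -0.0737, 0.1036]
eef_rot: [0.117, 0.993, -0.0, 0.0]
ft_force: [0.2, 0.3, 1.2]
opening: 0.0
gripper_force: 0.0
clock: 4.85
position: [0.5433, -0.0737, 0.1]
eef_rot: [0.117, 0.993, -0.0, -0.0]
ft_force: [0.1, -0.2, -0.1]
opening: -0.0
gripper_force: 0.0
```

View pics/w2.png

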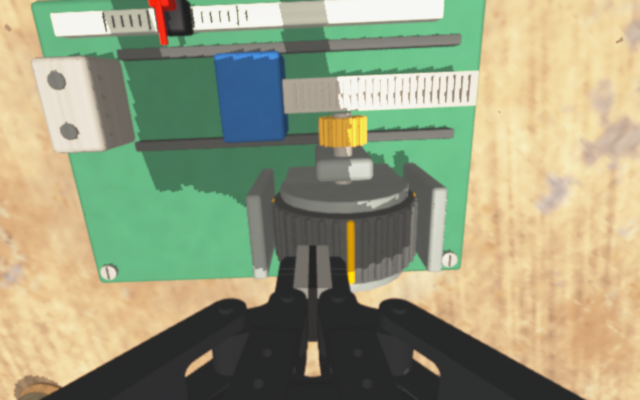

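The shut fingertips (columns 297–330, about 19 mm) are over the rim, left of the yellow rib at column 351, and the wheel's visible width is centred under them. Pressing down now.

```bash
python3 -m handwheel '[[0,[0,0,0.06],0],[0,[0,0,0.06],0],[0,[0,0,0.06],0]]'
python3 -m handwheel '[[0,[0,0,0.02],0],[0,[0,0,0.02],0],[0,[0,0,0.02],0]]'
```

```text
clock: 5.28
position: [0.5432, -0.0737, 0.0952]
eef_rot: [0.117, 0.993, 0.0, -0.0]
ft_force: [-0.6, -0.5, -0.4]
opening: -0.0002
gripper_force: 0.0
clock: 5.65
position: [0.5434, -0.0737, 0.0937]
eef_rot: [0.117, 0.993, -0.0, 0.0]
ft_force: [0.3, -0.3, -0.3]
opening: 0.0001
gripper_force: 0.0
```

```bash
python3 -m handwheel '[[0,[0,0,0.02],0],[0,[0,0,0.02],0],[0,[0,0,0.02],0]]'
```

```text
clock: 6.02
position: [0.5435, -0.074, 0.0925]
eef_rot: [0.117, 0.993, -0.0, 0.0]
ft_force: [-0.8, -0.8, 4.2]
opening: -0.0001
gripper_force: 2.1
```

```bash
python3 -m handwheel '[[0,[0,0.06,-0.01],0],[0,[0,0.12,-0.02],0],[0,[0,0.18,-0.025],0],[0,[0,0.24,-0.025],0],[0,[0,0.24,-0.025],0]]'
python3 - <<'E'
from h import *
cv2.imwrite('pics/w3.png',arm.read_camera('wrist')[:,:,::-1])
E
```

```text
clock: 6.65
position: [0.5475, -0.0544, 0.0948]
eef_rot: [0.117, 0.993, 0.0, -0.0]
ft_force: [-2.4, 0.3, 7.5]
opening: 0.0001
gripper_force: 4.0
```

View pics/w3.png

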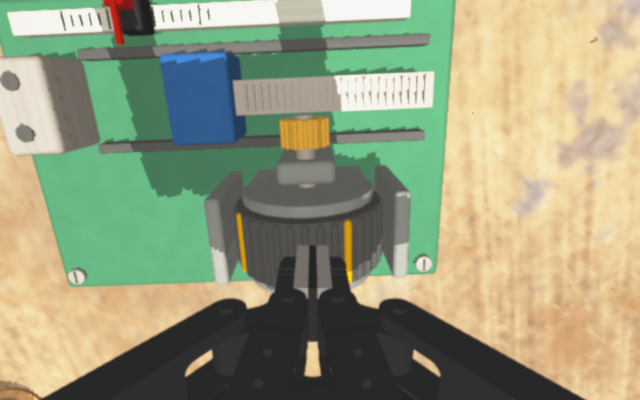

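It drives well: the force is 7.5 N, the ribs have advanced, and the jaw has moved from 215 − 160 = 55 px to 163 − 120 = 43 px from the pointer. I'll finish this stroke, lift, go back and stroke again.

```bash
python3 -m handwheel '[[0,[0,0.06,0],0],[0,[0,0.12,0.005],0],[0,[0,0.18,0.015],0],[0,[0,0.24,0.028],0],[0,[0,0.24,0.028],0]]'
python3 -m handwheel '[[0,[0,0,-0.12],0],[0,[0,-0.24,-0.12],0],[0,[0,-0.48,-0.12],0],[0,[0,-0.48,-0.05],0],[0,[0,-0.48,0],0],[0,[0,-0.48,0],0]]'
python3 - <<'E'
from h import *
st=arm.get_state()
cv2.imwrite('pics/w4.png',arm.read_camera('wrist')[:,:,::-1])
yaw=np.radians(-11); ey=np.array([-np.sin(yaw),np.cos(yaw),0])
v={}
for q in('jaw_edge','mark'):
    for r in arm.tip_of('wrist',q)[:2]:
        p=np.array(r['xy'])*[640,400]; w=atz('wrist',p,.05,st); print(q,p.round(1),round(r['confidence'],2),w.round(4),(w@ey).round(4))
E
```

```text
clock: 7.32
position: [0.5525, -0.0358, 0.0915]
eef_rot: [0.116, 0.993, 0.0, 0.0]
ft_force: [-0.7, 0.1, 0.4]
opening: 0.0001
gripper_force: 0.1
clock: 8.07
position: [0.543, -0.074, 0.0915]
eef_rot: [0.117, 0.993, -0.0, -0.0]
ft_force: [-1.0, -1.4, 1.5]
opening: 0.0004
gripper_force: 1.6
jaw_edge [181.6  52.6] 0.95 [ 0.4387 -0.1136  0.05  ] -0.0278
mark [156.8  44.2] 0.58 [ 0.4323 -0.124   0.05  ] -0.0393
```

View pics/w4.png

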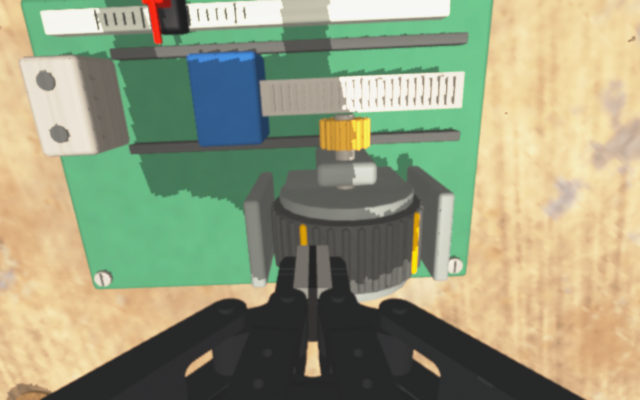

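The jaw's gap corner is at (189,57) and the pointer tip at (157,42), so about 12–14 mm remain. The network puts the corner about 7 px to the left of where I see it. One more stroke of about 34 mm, then a precise look.

```bash
python3 -m handwheel '[[0,[0,0,0.005],0],[0,[0,0.06,-0.01],0],[0,[0,0.12,-0.025],0],[0,[0,0.18,-0.03],0],[0,[0,0.24,-0.03],0],[0,[0,0.3,-0.03],0],[0,[0,0.36,-0.025],0],[0,[0,0.42,-0.015],0],[0,[0,0.42,-0.015],0]]'
python3 -m handwheel '[[0,[0,0,-0.3],0],[0,[0.3,-0.5,-1],0],[0,[0.9,-0.9,-1],0],[0,[0.9,-0.9,-1],0],[0,[0.9,-0.9,-1],0]]'
cat > m.py <<'E'
from h import *
import sys
st=arm.get_state();im=arm.read_camera('wrist')
cv2.imwrite(sys.argv[1],im[:,:,::-1])
yaw=np.radians(-11); ey=np.array([-np.sin(yaw),np.cos(yaw),0])
for q in('jaw_edge','mark'):
    for r in arm.tip_of('wrist',q)[:1]:
        p=np.array(r['xy'])*[640,400]; w=atz('wrist',p,.05,st); print(q,p.round(1),round(r['confidence'],2),w.round(4),(w@ey).round(4))
        if q=='mark':
            x,y=max(int(p[0])-60,0),max(int(p[1])-50,0);print('crop',x,y)
            cv2.imwrite(sys.argv[1][:-4]+'c.png',cv2.resize(im[y:y+100,x:x+133,::-1],None,fx=6,fy=6,interpolation=cv2.INTER_CUBIC))
E
python3 m.py pics/w5.png
```

```text
clock: 9.35
position: [0.55, -0.0393, 0.0932]
eef_rot: [0.117, 0.993, 0.001, -0.001]
ft_force: [-3.8, 3.2, 5.2]
opening: -0.0001
gripper_force: 2.8
clock: 9.98
position: [0.465, -0.0942, 0.1732]
eef_rot: [0.117, 0.993, 0.0, 0.001]
ft_force: [0.1, 0.3, 0.2]
opening: -0.0001
gripper_force: 0.0
jaw_edge [263.7 162.3] 0.63 [ 0.437  -0.1248  0.05  ] -0.0391
mark [266.7 155.6] 0.65 [ 0.4325 -0.1211  0.05  ] -0.0364
crop 206 105
```

View pics/w5c.png

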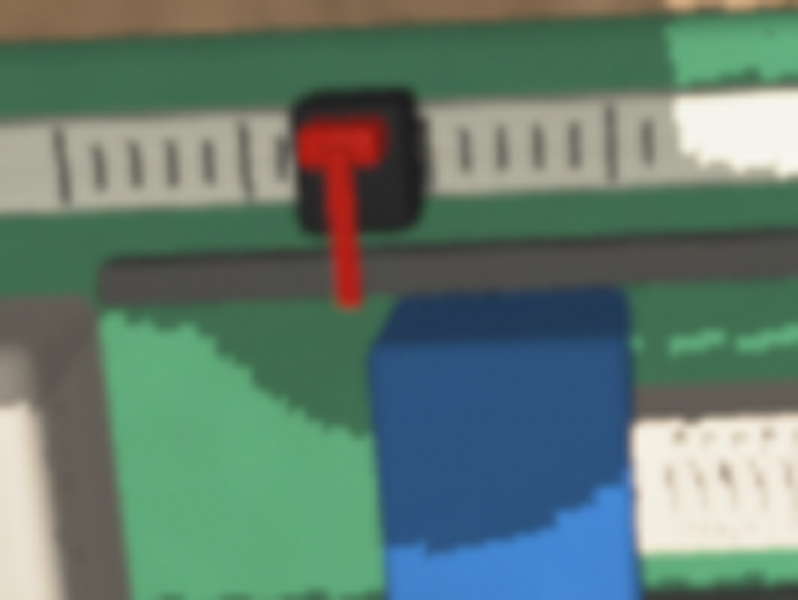

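In the 6× crop the jaw's upper corner is at (370,345) and the pointer tip's middle at (350,305). Extrapolating the jaw face along gauge x to the tip's row gives about 17 crop px. At 7.6 px/mm (the 34 mm jaw spans 262 px) that leaves about 2.2 mm, or about 7.5 mm of rim.

```bash
python3 -m handwheel '[[0,[-0.45,0.34,0],0],[0,[-0.89,0.67,0],0],[0,[-0.89,0.67,0.4],0],[0,[-0.89,0.67,0.8],0],[0,[-0.89,0.67,0.9],0],[0,[-0.89,0.67,0.9],0]]'
python3 -m handwheel '[[0,[0,0,0.06],0],[0,[0,0,0.09],0],[0,[0,0,0.09],0]]'
```

```text
clock: 10.88
position: [0.5464, -0.0584, 0.1005]
eef_rot: [0.116, 0.993, 0.0, -0.001]
ft_force: [-0.3, -0.7, 0.1]
opening: 0.0
gripper_force: 0.0
clock: 11.25
position: [0.5469, -0.0589, 0.0949]
eef_rot: [0.117, 0.993, -0.0, 0.001]
ft_force: [0.5, 0.3, 2.0]
opening: 0.0001
gripper_force: 1.2
```

```bash
python3 -m handwheel '[[0,[0,0,0.01],0],[0,[0,0.03,0.01],0],[0,[0,0.06,0.01],0],[0,[0,0.095,0.01],0],[0,[0,0.095,0.01],0],[0,[0,0.095,0.01],0]]'
python3 -m handwheel '[[0,[0,0,-0.3],0],[0,[0.3,-0.5,-1],0],[0,[0.9,-0.75,-1],0],[0,[0.9,-0.75,-1],0],[0,[0.9,-0.75,-1],0]]'
python3 m.py pics/w6.png
```

```text
clock: 12.0
position: [0.5484, -0.0515, 0.0947]
eef_rot: [0.117, 0.993, -0.0, 0.001]
ft_force: [-1.6, 1.4, 8.9]
opening: -0.0
gripper_force: 4.4
clock: 12.62
position: [0.4643, -0.0932, 0.1735]
eef_rot: [0.117, 0.993, -0.0, 0.001]
ft_force: [0.8, -0.2, -0.2]
opening: 0.0
gripper_force: 0.0
jaw_edge [260.5 160.4] 0.67 [ 0.4344 -0.1259  0.05  ] -0.0407
mark [264.3 159.3] 0.7 [ 0.4342 -0.1228  0.05  ] -0.0377
crop 204 109
```

View pics/w6c.png

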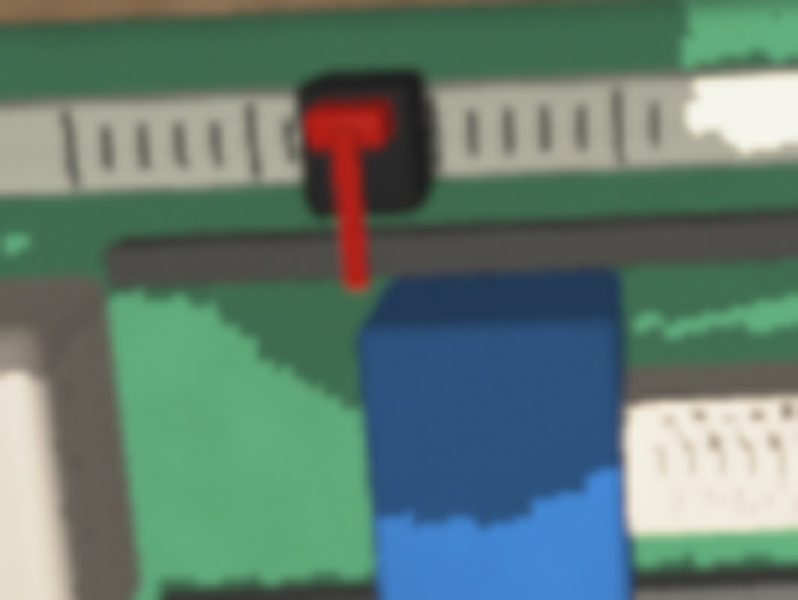

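In this crop the jaw's upper corner is at (360,325), which extrapolates to about 357 at the tip's row. The pointer tip's middle is at (357,288), so they line up to within a few tenths of a mm. The rider hasn't moved against the scale, and the finger is clear.

```bash
python3 -c "
from workcell import arm
print(arm.hand_in())"
```

```text
the job is handed in; nothing more can be done
None
```

I rolled the wheel in three strokes, took the finger clear and handed the job in; by my last picture the jaw face lines up with the pointer tip to within a few tenths of a mm, but the hand-in returned no verdict.

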